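# Switch the gas panel over to the canister line and open the supply

## Task

Change over the gas panel: with one fingertip push the selector's long black arm round until it points straight at the port that carries the tall, thick canister, and only then push the short steel supply lever round to its stop, so that it lies along its pipe and the supply is fully open. Only push: do not pinch or press down on the arm or the lever, and do not lift the arm, which merely sits on its spindle. Leave the bottle, the beaker and the small brass plug standing where they are.

Things in the scene. Friction and masses are not known exactly. Their poses are not given: they have to be found in the camera images.
- panel: White board 440 x 610 x 12 mm, fixed on the bench. Origin on the bench under its middle; x across its 440 mm, z up. Selector axis at (0, -100) mm, supply valve axis at (40, 130) mm. Six port tubes, 10 mm thick and centred 30 mm above the bench, run radially from the selector to port ends 165 mm from its axis. The supply pipe, 14 mm thick, runs from it to the valve and on along y to y = 265 mm.
- selector_arm (a joint): Angle of the selector's black pointer arm, rad. 0: points along the board's -y; grows counter-clockwise from above; stops at -2.6 and 2.6. The six ports lie at -2.1, -1.4, -0.7, 0.7, 1.4 and 2.1. Starts between the middle two (-0.3 to 0.3). No spring: friction (about 3 N at 70 mm from the axis) keeps it where it is left.
- pointer_pivot (a point): Point on the selector's axis at mid-height of the arm, 75 mm above the bench; its x axis points along the arm to its tip, z up. The hub round it is 42 mm across and its top 91 mm above the bench. The selector body below it is 72 mm across.
- pointer_tip (a point): Tip of the selector arm, 110 mm from the axis, at mid-height. The arm is a bar 16 mm wide with upright sides, from 67 to 83 mm above the bench; its last 15 mm taper to the point. Nothing but the low tubes (tops 35 mm above the bench) and the brass plug lies under it.
- pointer_spindle (a joint): How far the selector arm has been lifted off its seat, m: 0 seated, up to 0.03. Weight alone holds it down; it must stay seated.
- supply_lever (a joint): Angle of the supply valve's lever, rad. 0: shut, lever crosswise to the pipe, pointing along the board's -x; grows clockwise seen from above to its stop at 1.571: open, lever along the pipe, pointing along the board's +y. Friction about 3 N at 65 mm from the axis; no spring.
- lever_pivot (a point): Point on the supply valve's axis at mid-height of the lever, 75 mm above the bench; its x axis points along the lever to its tip, z up. Hub 26 mm across, top 85 mm above the bench.
- lever_tip (a point): Tip of the steel supply lever, 90 mm from the valve axis, at mid-height. The lever is a bar 16 mm wide with upright sides, from 68 to 82 mm above the bench.
- canister: Tall thick aluminium canister, 54 mm across, top 107 mm above the bench, fixed on one of the six port ends: the port to select. Origin: centre of its underside, on the board's top.
- flow_tube: Slim glass flow tube with aluminium ends, 30 mm across at the foot and 24 mm at the head, top 107 mm above the bench, fixed on another port. Origin: centre of its underside.
- gauge: Flat round gauge with its white face up, 64 mm across, top 68 mm above the bench, fixed on another port. Origin: centre of its underside. The other three ports end in low aluminium caps 28 mm across, tops 40 mm above the bench.
- wash_bottle: Loose white plastic bottle, 54 mm across, 115 mm tall, standing on the board. Leave alone. Origin: centre of its underside.
- beaker: Loose glass beaker, 56 mm across, 70 mm tall, standing on the board. Leave alone. Origin: centre of its underside.
- plug: Loose brass plug, 20 mm across, 34 mm tall (top 46 mm above the bench), standing on the board between the two middle port tubes. Leave alone. Origin: centre of its underside.

How it is judged:
By the outcome, as a careful person would: the job done as asked, in the order asked, and still so for the second after the job is handed in, with the robot touching nothing.
It also fails if it takes over 48 s, if anything falls off the work surface, if the arm or the gripper's body presses on something with over 40 N, if the wrist force passes 120 N, or if a joint passes its speed limit or range.

## Robot

A 6-joint arm with a two-finger parallel gripper is mounted at the origin on the work surface. World frame = base frame: x ahead of the robot, y to its left, z up, the work surface at z = 0. Lengths are in mm, angles in rad, forces in N, time in s.
With the tool pointing down it reaches from about 375 to 975 mm from the base axis. Payload 3.8 kg.
Tool frame: the origin (TCP) lies midway between the tips of the shut fingers; the grasp point (between the pads) lies 19 mm behind it; z points along the fingers, y is the direction in which the jaws open and shut (so a half turn about z gives the same grasp; the last joint's range is limited). The gripper opens to 88 mm and grips with 3 to 60 N. Pads are 18 mm wide; open, the fingers measure 123 mm over their backs; the gripper's body (75 mm by 187 mm) begins 45 mm behind the grasp point.
Start: joints at [-1.177, 0.264, 1.604, -0, 1.274, -0.037], TCP at [281.873, -613.323, 200.206] pointing down, gripper open.
Joint ranges: [-2.63, 2.63], [-0.94, 2.18], [0.31, 2.57], [-1.31, 4.45], [0, 2.66], [-2.55, 2.55]. Speed limits (rad/s): [2.57, 2.57, 3.14, 3.14, 3.14, 3.14].

## Interface

Orientations are given as a 3x3 rotation matrix whose columns are the frame's x, y, z axes.
In Python, from station import read_state, optics, r gives the robot as it stands.
- The arm moves only by the tool apply_moves, never from a script. Its arguments are lists of equal length, an entry for each row: "linear": the shift along the tool's x, y, z in mm, a list of three; "twist": the turn, a rotation vector about the tool's x, y, z in rad, a list of three; "grip": the closure in counts, from 0 (fully open) to 255 (shut). A call has 1 to 5 rows; each row shifts and turns the pose as measured when the row begins, along the tool's axes as they then stand; what a row does not reach is not made up. A row lasts 1/12 s, in which the tool goes at most 41.7 mm and 7.16 degrees, less where a joint would pass 70% of its speed; a pose out of reach is approached as far as the arm can. A call with a gripper value outside its range is refused whole. The fingers move at their own pace and stop on an object; the grip force is fixed at half the most. Time passes only in rows, so rows that do not move let the fingers close. It gives the time, the measured TCP pose, the force and the opening at its end, in the units of the state.
- read_state(): the state, without advancing time (a new reading comes with each control period).
- optics.get_image(name): name is "side" or "top" or "wrist"; returns the picture (400x640x3 uint8, red, green, blue); there is no depth.
- optics.calibration(name): a dict with "vfov" (degrees; the focal length in pixels is half the picture's height over the tangent of half this angle, whatever the lens; pixels are square), "cx", "cy" (the principal point, pixels), "k1" (the pictures are not rectified: a ray, as slopes to the right and down, at radius r is drawn at 1 + k1 r^2 times it, then the intrinsics apply), "extrinsics" (4x4, takes a point from world to camera coordinates). Camera axes: x right, y down, z forward; pixel columns grow to the right and rows downward; lengths in mm; the calibration is good to about 2 mm. A picture is of the moment at which its call begins: read the wrist's pose just before it. calibration takes no time and is no camera call; for the wrist camera it gives the pose at the moment of the call.
- r.hand_in(): hands the job in, once; it reports no verdict.
The state is a dict: "clock": time; "joint_positions": joint angles; "joint_vel": joint speeds; "joint_torque": joint torques, N m; "tcp_pos": TCP position; "eef_rot": TCP orientation; "force": force on the tool from outside, world axes, zero at the start; "ft_torque": the same for the moment, N m; "width": opening from 0.0 (shut) to 1.0 (fully open).
Only numpy, scipy, OpenCV 4.12 (cv2) and the standard library are available. Lean on these libraries where they do the work, as an engineer would, in place of code of your own. Each camera call takes 0.05 s, during which the arm holds its last target. There are 200 camera calls.

## Working session

There is one attempt and no reset: what is moved stays moved. The work goes in short steps, Python scripts to look and compute and a tool call to move; the robot and the scene stay as the last step left them, time stands still between calls to the robot, and variables do not carry over. Pictures are saved under pics/ and viewed, about 8 in all and at most 12, crops included, and the job is handed in when it is done.

Besides the shell and the picture viewer there is one more tool, called after ">>>" as name(argument=value, ...) on one line, values as JSON. apply_moves: Moves the arm, as the interface text tells. Its arguments: {"type":"object","properties":{"linear":{"type":"array","items":{"type":"array","items":{"type":"number"}}},"twist":{"type":"array","items":{"type":"array","items":{"type":"number"}}},"grip":{"type":"array","items":{"type":"number"}}},"required":["linear","twist","grip"]}

```bash
mkdir -p pics
cat > h.py <<'E'
import numpy as np, cv2
from station import read_state, optics, r
def KE(n):
    c=optics.calibration(n); f=200/np.tan(np.radians(c["vfov"])/2); return c,f,np.array(c["extrinsics"])
def proj(n,P):
    c,f,E=KE(n); p=np.atleast_2d(P)@E[:3,:3].T+E[:3,3]; s=p[:,:2]/p[:,2:]; s=s*(1+c["k1"]*(s**2).sum(1,keepdims=True))
    return s*f+[c["cx"],c["cy"]]
def ray(n,uv,z):
    c,f,E=KE(n); d=(np.array(uv,float)-[c["cx"],c["cy"]])/f; s=d.copy()
    for _ in range(20): s=d/(1+c["k1"]*(s@s))
    D=E[:3,:3].T@np.append(s,1); C=-E[:3,:3].T@E[:3,3]
    return C+D*(z-C[2])/D[2]
def snap(n,f):
    im=optics.get_image(n); cv2.imwrite("pics/"+f,im[:,:,::-1]); return im
E
python3 - <<'E'
from h import *
snap("top","t1.png");snap("side","s1.png")
for n in("top","side"):
    c,f,E=KE(n);print(n,c["cx"],c["cy"],c["k1"],f,-E[:3,:3].T@E[:3,3])
s=read_state();print(s["clock"],s["tcp_pos"],np.round(s["eef_rot"],3))
E
```

```text
top 322.47659148854797 190.55606023228214 0.022859052419842773 466.1898682441639 [ 387.52427883   15.31132777 1128.65380803]
side 323.80174752964007 196.57035318041113 0.016476506991488327 378.52381471907637 [347.87739999 549.73868965 567.16411322]
0.1 [ 281.61081126 -612.67847941  199.06178799] [[ 0.909  0.418 -0.001]
 [ 0.418 -0.909  0.002]
 [ 0.    -0.002 -1.   ]]
```

View pics/t1.png

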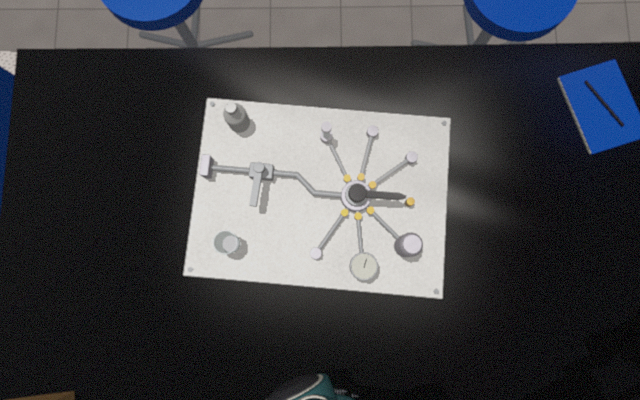

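View pics/s1.png

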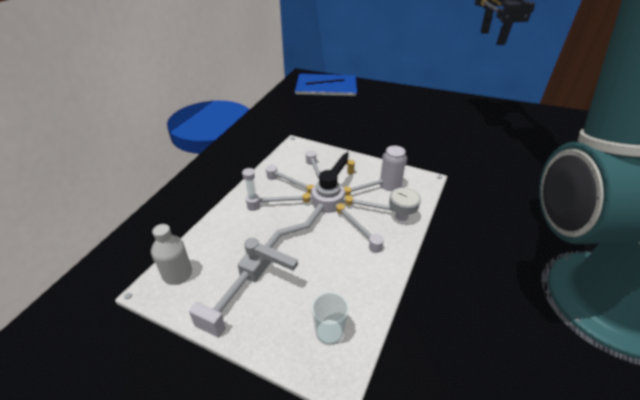

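The top view has image up = +x and left = +y. The canister is at px (408,244), on the port at -0.7. The pointer lies near 0, hub at (357,195), with the plug at (410,202) beyond the tip. The lever hub is at (260,170), with the lever pointing down. The side view agrees. Next I fit the board pose.

```bash
cat > b.py <<'E'
from h import *
from scipy.optimize import least_squares
im=cv2.imread("pics/t1.png"); g=im.min(2)
m=((g>90).astype(np.uint8)); m[:80]=0; m[330:]=0; m[:,:150]=0; m[:,500:]=0
m=cv2.morphologyEx(m,cv2.MORPH_OPEN,np.ones((5,5)))
c=max(cv2.findContours(m,0,1)[0],key=cv2.contourArea); h=cv2.convexHull(c)
W=np.array([ray("top",p,12)[:2] for p in h[:,0]])
rc=cv2.minAreaRect(W.astype(np.float32)); print("rect",rc)
C=np.array([ray("top",p,91)[:2] for p in [(357,195)]]);L=ray("top",(260,170),85)[:2]
cen=np.array(rc[0]); th0=rc[2]
for t in (th0,th0-90,th0+90,th0-180):
    if abs(t)<45: th=np.radians(t)
R=np.array([[np.cos(th),-np.sin(th)],[np.sin(th),np.cos(th)]])
b2w=lambda x,y:cen+R@[x,y]
w2b=lambda p:R.T@(np.array(p)[:2]-cen)
E
python3 - <<'E'
from b import *
print("th",th,"sel",b2w(0,-100),"valve",b2w(40,130))
print("selhub meas",C,"lever hub",L)
pts={}
S=b2w(0,-100)
for nm,uv,z in [("tip",(406,197),83),("plugtop",(410,201),46),("can",(409,244),107),("canister base pred",(404,241),20),("bottle",(231,108),127),("beaker",(230,243),82),("levtip",(253,204),82),("flow",(326,128),107)]:
    w=ray("top",uv,z); q=w2b(w)-[0,-100]; print(nm,w[:2].round(),"board",w2b(w).round(),"ang",np.arctan2(q[0],-q[1]).round(3),"rad",np.hypot(*q).round())
i=cv2.imread("pics/t1.png")
P=lambda x,y,z:tuple(int(round(v*4)) for v in (proj("top",[*b2w(x,y),z])[0]-[180,90]))
i=cv2.resize(i[90:300,180:460],None,fx=4,fy=4,interpolation=2)[:, :]
for x,y,z in [(-220,-305,12),(220,-305,12),(220,305,12),(-220,305,12),(0,-100,91),(40,130,85)]+[(165*np.sin(a),-100-165*np.cos(a),40) for a in(-2.1,-1.4,-.7,.7,1.4,2.1)]+[(110*np.sin(a),-100-110*np.cos(a),75) for a in(0,-.7)]: cv2.drawMarker(i,P(x,y,z),(0,0,255),0,14,1)
cv2.imwrite("pics/t2.png",i[:600,300:][:, :800] if 0 else cv2.resize(i,(800,600)))
E
```

```text
rect ((568.1651611328125, 18.190643310546875), (622.519287109375, 446.9546813964844), 84.50424194335938)
th -0.09591907298138393 sel [558.58795541 -81.34968586] valve [620.43166024 143.76218894]
selhub meas [[551.13002193 -60.61791126]] lever hub [611.91276872 159.55387629]
tip [ 547. -172.] board [  -3. -191.] ang -0.033 rad 91.0
plugtop [ 543. -188.] board [  -5. -207.] ang -0.05 rad 107.0
can [ 440. -170.] board [-110. -200.] ang -0.833 rad 149.0
canister base pred [ 451. -175.] board [ -98. -203.] ang -0.76 rad 142.0
bottle [746. 221.] board [157. 219.] ang 2.683 rad 355.0
beaker [447. 225.] board [-141.  194.] ang -2.695 rad 326.0
levtip [534. 175.] board [-49. 153.] ang -2.95 rad 257.0
flow [703.   8.] board [136.   3.] ang 2.219 rad 170.0
```

View pics/t2.png

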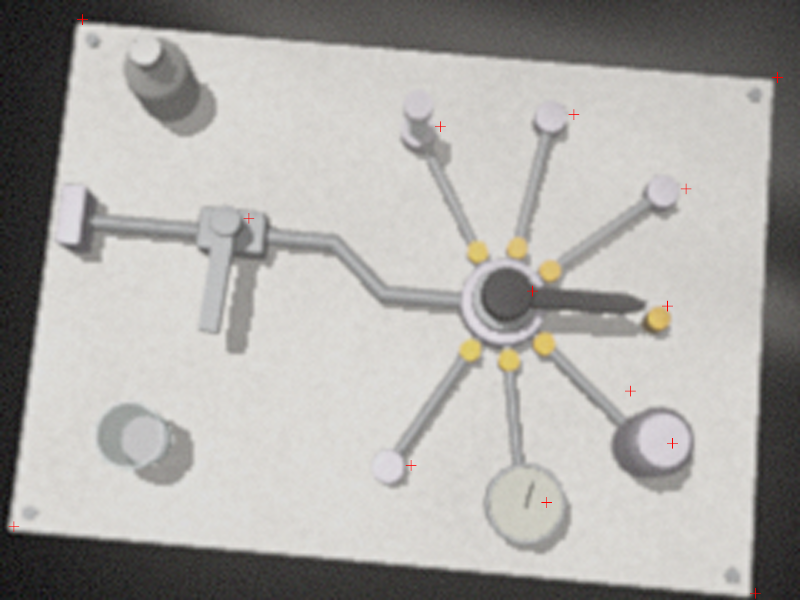

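```bash
cat > fit.py <<'E'
from h import *
from scipy.optimize import least_squares
d=lambda u,v:(180+u/2.857,90+v/2.857)
A=[-2.1,-1.4,-.7,.7,1.4,2.1]
port=lambda a,z:(165*np.sin(a),-100-165*np.cos(a),z)
F=[((-220,-305,12),d(751,593)),((220,-305,12),d(774,80)),((220,305,12),d(77,23)),((-220,305,12),d(10,531)),
((0,-100,91),d(507,294)),((40,130,85),d(226,222)),(port(-2.1,40),d(389,466)),(port(.7,40),d(663,190)),(port(1.4,40),d(550,117)),
(port(-.7,107),d(664,440)),(port(-1.4,68),d(526,505)),(port(2.1,107),d(418,103))]
B=np.array([f[0] for f in F],float); U=np.array([f[1] for f in F])
def b2w(p,q): c,s=np.cos(p[2]),np.sin(p[2]); q=np.atleast_2d(q); return np.c_[p[0]+c*q[:,0]-s*q[:,1],p[1]+s*q[:,0]+c*q[:,1],q[:,2]]
E
python3 - <<'E'
from fit import *
for k in (slice(0,12),slice(0,4),slice(4,12)):
    f=least_squares(lambda p:(proj("top",b2w(p,B[k]))-U[k]).ravel(),[560,10,-.08],loss="soft_l1")
    print(f.x.round(3)); print((proj("top",b2w(f.x,B))-U).round(1).tolist())
print([ray("top",u,12).round().tolist() for u in U[:4]])
print(np.round(optics.calibration("top")["extrinsics"],3))
E
```

```text
[ 5.66074e+02  3.58190e+01 -9.30000e-02]
[[-5.9, 0.5], [-6.2, -0.5], [-5.6, -0.0], [-6.0, -0.2], [0.9, -0.4], [0.1, -0.3], [0.3, 0.5], [0.5, 0.1], [0.7, -0.2], [0.9, 0.1], [0.8, -0.3], [0.5, 0.7]]
[ 5.6578e+02  2.1533e+01 -9.3000e-02]
[[0.2, 0.7], [-0.4, -0.4], [0.1, -0.0], [0.1, -0.2], [7.2, -0.3], [6.3, -0.2], [6.4, 0.6], [6.5, 0.2], [6.6, -0.1], [7.4, 0.3], [7.1, -0.2], [6.8, 0.7]]
[ 5.66191e+02  3.71470e+01 -9.30000e-02]
[[-6.5, 0.5], [-6.7, -0.5], [-6.1, -0.2], [-6.6, -0.3], [0.3, -0.4], [-0.5, -0.3], [-0.3, 0.4], [0.0, 0.1], [0.2, -0.2], [0.2, 0.1], [0.2, -0.3], [-0.1, 0.6]]
[[320.0, -261.0, 12.0], [755.0, -304.0, 12.0], [813.0, 305.0, 12.0], [375.0, 346.0, 12.0]]
[[-8.000000e-03 -1.000000e+00 -3.000000e-03  2.202900e+01]
 [-9.860000e-01  9.000000e-03 -1.660000e-01  5.691090e+02]
 [ 1.660000e-01  2.000000e-03 -9.860000e-01  1.048761e+03]
 [ 0.000000e+00  0.000000e+00  0.000000e+00  1.000000e+00]]
```

```bash
cat > plan.py <<'E'
from h import *
P=np.array([566.2,37.1]); TH=-.093
R2=np.array([[np.cos(TH),-np.sin(TH)],[np.sin(TH),np.cos(TH)]])
b2w=lambda q:P+R2@np.array(q,float); w2b=lambda w:R2.T@(np.array(w)[:2]-P)
def sel(a,rad,off): # TCP xy, tool-y yaw; off along +a side
    u=np.array([np.sin(a),-np.cos(a)]); n=np.array([np.cos(a),np.sin(a)])
    return b2w(np.array([0,-100])+rad*u+off*n), np.arctan2(n[1],n[0])+TH
def lev(b,rad,off): # off behind the push (push is clockwise)
    u=np.array([-np.cos(b),np.sin(b)]); n=-np.array([np.sin(b),np.cos(b)])
    return b2w(np.array([40,130])+rad*u+off*n), np.arctan2(n[1],n[0])+TH
def rows(wps,N,state=None):
    """wps: (xy,yaw,z); each reached in N[i] rows; simulate tool-frame rows"""
    s=state or read_state(); p=np.array(s["tcp_pos"]); R=np.array(s["eef_rot"]); yaw=np.arctan2(R[1,1],R[0,1])
    L=[];T=[]
    for (xy,yw,z),n in zip(wps,N):
        t=np.array([*xy,z]); dy=(yw-yaw+np.pi)%(2*np.pi)-np.pi; p0,y0=p.copy(),yaw
        for k in range(n):
            yy=y0+dy*k/n; y=np.array([np.cos(yy),np.sin(yy),0]); Rt=np.c_[np.cross(y,[0,0,-1]),y,[0,0,-1]]
            L.append((Rt.T@((t-p0)/n)).round(1).tolist()); T.append([0,0,round(-dy/n,3)])
        p,yaw=t,y0+dy
    for i in range(0,len(L),5): print("L",L[i:i+5],"T",T[i:i+5])
E
python3 - <<'E'
from plan import *
d=lambda u,v:(180+u/2.857,90+v/2.857)
S=np.array([0,-100]);V=np.array([40,130])
q=w2b(ray("top",d(645,305),75))-S;print("tip",np.arctan2(q[0],-q[1]),np.hypot(*q))
q=w2b(ray("top",d(209,331),82))-V;print("lever",np.arctan2(q[1],-q[0]),np.hypot(*q))
for n,uv,z in [("plug",d(658,317),46),("bottle",d(145,50),127),("beaker rim",d(133,435),82),("beaker foot",d(147,440),13)]: print(n,w2b(ray("top",uv,z)).round())
print("S,V",b2w(S),b2w(V))
a=.0
xy,y=sel(a,75,60)
rows([(xy,y,150),(sel(a,75,50)[0],y,62)],[15,4])
E
```

```text
tip 0.018089331755362804 110.83199367497042
lever 0.03631963757244189 89.09445756480264
plug [  -2. -227.]
bottle [163. 200.]
beaker rim [-136.  183.]
beaker foot [-136.  186.]
S,V [556.91340015 -62.4678616 ] [618.09972444 162.82358014]
L [[33.0, -19.3, 3.3], [34.2, -17.0, 3.3], [35.3, -14.6, 3.3], [36.3, -12.1, 3.3], [37.0, -9.5, 3.3]] T [[0, 0, np.float64(-0.07)], [0, 0, np.float64(-0.07)], [0, 0, np.float64(-0.07)], [0, 0, np.float64(-0.07)], [0, 0, np.float64(-0.07)]]
L [[37.6, -6.9, 3.3], [38.0, -4.3, 3.3], [38.2, -1.6, 3.3], [38.2, 1.1, 3.3], [38.0, 3.7, 3.3]] T [[0, 0, np.float64(-0.07)], [0, 0, np.float64(-0.07)], [0, 0, np.float64(-0.07)], [0, 0, np.float64(-0.07)], [0, 0, np.float64(-0.07)]]
L [[37.7, 6.4, 3.3], [37.1, 9.0, 3.3], [36.4, 11.5, 3.3], [35.5, 14.1, 3.3], [34.5, 16.5, 3.3]] T [[0, 0, np.float64(-0.07)], [0, 0, np.float64(-0.07)], [0, 0, np.float64(-0.07)], [0, 0, np.float64(-0.07)], [0, 0, np.float64(-0.07)]]
L [[0.0, -2.5, 22.0], [0.0, -2.5, 22.0], [0.0, -2.5, 22.0], [0.0, -2.5, 22.0]] T [[0, 0, np.float64(-0.0)], [0, 0, np.float64(-0.0)], [0, 0, np.float64(-0.0)], [0, 0, np.float64(-0.0)]]
```

>>> apply_moves(linear=[[33,-19,3],[34,-17,3],[35,-14.5,3],[36,-12,3],[37,-9.5,3]], twist=[[0,0,-0.07],[0,0,-0.07],[0,0,-0.07],[0,0,-0.07],[0,0,-0.07]], grip=[255,255,255,255,255])

```text
clock: 0.52
tcp_pos: [387.5, -457.5, 180.3]
eef_rot: [[0.709, 0.705, -0.004], [0.705, -0.709, 0.001], [-0.002, -0.004, -1.0]]
force: [1.5, 0.7, -0.9]
width: 0.644
```

>>> apply_moves(linear=[[37.5,-7,3],[38,-4,3],[38,-1.5,3],[38,1,3],[38,4,3]], twist=[[0,0,-0.07],[0,0,-0.07],[0,0,-0.07],[0,0,-0.07],[0,0,-0.07]], grip=[255,255,255,255,255])

```text
clock: 0.93
tcp_pos: [497.2, -290.9, 161.9]
eef_rot: [[0.409, 0.912, -0.007], [0.912, -0.409, 0.004], [0.001, -0.008, -1.0]]
force: [0.9, -0.2, -0.6]
width: 0.27
```

Run:
```python
from plan import *
s=read_state();print(s["clock"],s["tcp_pos"],s["width"],s["force"])
rows([(sel(0.02,75,60)[0],sel(0.02,75,60)[1],150)],[6])
```

```text
0.9333 [ 497.20401181 -290.90301082  161.88765867] 0.2697155349053026 [ 0.8870363 -0.2179714 -0.6067824]
L [[30.5, 7.2, 2.0], [30.0, 8.9, 2.0], [29.4, 10.7, 2.0], [28.8, 12.3, 2.0], [28.0, 14.0, 2.0]] T [[0, 0, np.float64(-0.058)], [0, 0, np.float64(-0.058)], [0, 0, np.float64(-0.058)], [0, 0, np.float64(-0.058)], [0, 0, np.float64(-0.058)]]
L [[27.1, 15.6, 2.0]] T [[0, 0, np.float64(-0.058)]]
```

>>> apply_moves(linear=[[30.5,7,2],[30,9,2],[29.5,10.5,2],[29,12.5,2],[28,14,2]], twist=[[0,0,-0.058],[0,0,-0.058],[0,0,-0.058],[0,0,-0.058],[0,0,-0.058]], grip=[255,255,255,255,255])

```text
clock: 1.35
tcp_pos: [593.2, -155.2, 148.5]
eef_rot: [[0.114, 0.993, -0.011], [0.994, -0.113, 0.006], [0.005, -0.012, -1.0]]
force: [-0.6, -0.1, -0.7]
width: 0.003
```

>>> apply_moves(linear=[[27,15.5,2],[0,0,0]], twist=[[0,0,-0.058],[0,0,0]], grip=[255,255])

```text
clock: 1.52
tcp_pos: [614.1, -123.7, 144.7]
eef_rot: [[0.046, 0.999, -0.012], [0.999, -0.046, 0.009], [0.008, -0.012, -1.0]]
force: [-0.4, 0.3, -0.4]
width: 0.001
```

Run:
```python
from plan import *
s=read_state();print(s["clock"],s["tcp_pos"],s["width"],s["joint_positions"])
rows([(sel(0.02,75,50)[0],sel(0.02,75,60)[1],62)],[5])
```

```text
1.5167 [ 614.05425871 -123.72027397  144.73519539] 0.0010040179951255044 [-0.24191502  0.22157179  1.76083865  0.0059766   1.17253536 -0.19786716]
L [[-3.6, -2.4, 16.5], [-3.6, -2.4, 16.5], [-3.6, -2.3, 16.5], [-3.6, -2.3, 16.5], [-3.6, -2.3, 16.5]] T [[0, 0, np.float64(0.005)], [0, 0, np.float64(0.005)], [0, 0, np.float64(0.005)], [0, 0, np.float64(0.005)], [0, 0, np.float64(0.005)]]
```

>>> apply_moves(linear=[[-3.5,-2,16.5],[-3.5,-2,16.5],[-3.5,-2,16.5],[-3.5,-2,16.5],[-3.5,-2,16.5]], twist=[[0,0,0],[0.01,0.01,0],[0,0,0],[0,0,0],[0,0,0]], grip=[255,255,255,255,255])

```text
clock: 1.93
tcp_pos: [604.3, -138.8, 60.6]
eef_rot: [[0.042, 0.999, -0.018], [0.999, -0.042, 0.019], [0.018, -0.019, -1.0]]
force: [-0.3, 0.1, 0.1]
width: 0.003
```

Run:
```python
from plan import *
s=read_state();print(s["clock"],s["tcp_pos"],s["force"],np.round(s["eef_rot"],3).tolist())
a=snap("side","s2.png");w=snap("wrist","w2.png")
c=cv2.resize(a[120:260,210:450],(800,467),interpolation=2)
cv2.imwrite("pics/s2c.png",c[:,:,::-1])
wp=[(*sel(b,75,25.5),62) for b in (0.0,-.1,-.2,-.3,-.4,-.5,-.6)]
rows(wp,[4]+[1]*6)
```

```text
1.9333 [ 604.29969134 -138.78197527   60.64367759] [-0.27880949  0.10777395  0.13047167] [[0.042, 0.999, -0.018], [0.999, -0.042, 0.019], [0.018, -0.019, -1.0]]
L [[-0.6, -6.3, -1.1], [-0.7, -6.3, -1.1], [-0.7, -6.3, -1.1], [-0.8, -6.3, -1.1], [-2.2, -7.6, 0.0]] T [[0, 0, np.float64(0.013)], [0, 0, np.float64(0.013)], [0, 0, np.float64(0.013)], [0, 0, np.float64(0.013)], [0, 0, np.float64(0.1)]]
L [[-2.2, -7.6, 0.0], [-2.2, -7.6, 0.0], [-2.2, -7.6, 0.0], [-2.2, -7.6, 0.0], [-2.2, -7.6, 0.0]] T [[0, 0, np.float64(0.1)], [0, 0, np.float64(0.1)], [0, 0, np.float64(0.1)], [0, 0, np.float64(0.1)], [0, 0, np.float64(0.1)]]
```

View pics/s2c.png

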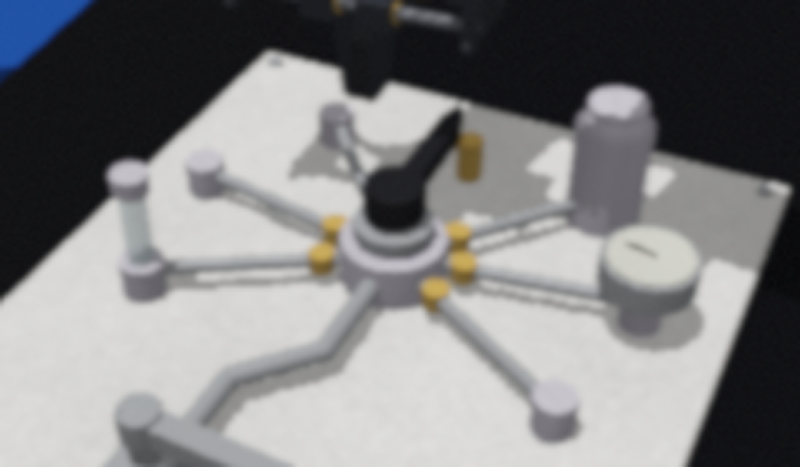

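The closed fingertip, at about (365,80) in the crop, stands clear on the far side of the black arm. The plug is at (469,157), lower than the arm.

>>> apply_moves(linear=[[-0.5,-6,-1],[-0.5,-6,-0.5],[-0.5,-6,0],[-1,-6,0],[-2,-7.5,0]], twist=[[-0.02,-0.02,0.013],[0,0,0.013],[0,0,0.013],[0,0,0.013],[0,0,0.1]], grip=[255,255,255,255,255])

```text
clock: 2.45
tcp_pos: [567.5, -143.0, 60.0]
eef_rot: [[0.203, 0.979, -0.007], [0.979, -0.203, 0.001], [-0.0, -0.007, -1.0]]
force: [0.2, -0.2, -1.0]
width: 0.007
```

Run:
```python
from plan import *
s=read_state();print(s["clock"],s["tcp_pos"],s["force"],np.round(s["eef_rot"],3).tolist())
q=w2b(s["tcp_pos"])-[0,-100];print(q)
rows([(*sel(b,75,25.5),62) for b in (-.1,-.2,-.3,-.4,-.5)],[1]*6)
```

```text
2.45 [ 567.5043877  -142.95458634   59.9728498 ] [ 0.17731263 -0.20329928 -0.99631927] [[0.203, 0.979, -0.007], [0.979, -0.203, 0.001], [-0.0, -0.007, -1.0]]
[ 18.01969988 -79.15536806]
L [[2.0, -0.4, -2.0], [-2.2, -7.6, 0.0], [-2.2, -7.6, 0.0], [-2.2, -7.6, 0.0], [-2.2, -7.6, 0.0]] T [[0, 0, np.float64(-0.011)], [0, 0, np.float64(0.1)], [0, 0, np.float64(0.1)], [0, 0, np.float64(0.1)], [0, 0, np.float64(0.1)]]
```

>>> apply_moves(linear=[[-2,-7.5,-1],[-2,-7.5,-1],[-2,-7.5,0],[-2,-7.5,0]], twist=[[0,0,0.1],[0,0,0.1],[0,0,0.1],[0,0,0.1]], grip=[255,255,255,255])

```text
clock: 2.78
tcp_pos: [536.5, -141.5, 66.0]
eef_rot: [[0.587, 0.809, -0.003], [0.809, -0.587, 0.001], [-0.001, -0.003, -1.0]]
force: [0.8, 0.2, 0.3]
width: 0.006
```

Run:
```python
from plan import *
s=read_state();print(s["clock"],s["tcp_pos"],s["force"],s["width"])
q=w2b(s["tcp_pos"])-[0,-100];rad=np.hypot(*q);print(q, np.arctan2(q[0],-q[1]))
for h in (25.5,20,16): print(h,np.arctan2(q[0],-q[1])-np.arcsin(h/rad))
a=snap("side","s3.png")
cv2.imwrite("pics/s3c.png",cv2.resize(a[120:260,210:450],(800,467),interpolation=2)[:,:,::-1])
```

```text
2.7833 [ 536.48944128 -141.52502539   66.02082196] [0.77274476 0.20469367 0.32446174] 0.006391128757964343
[-12.99397665 -80.61221876] -0.15981646850789683
25.5 -0.4774276111602618
20 -0.4072739334103178
16 -0.3570443749804347
```

View pics/s3c.png

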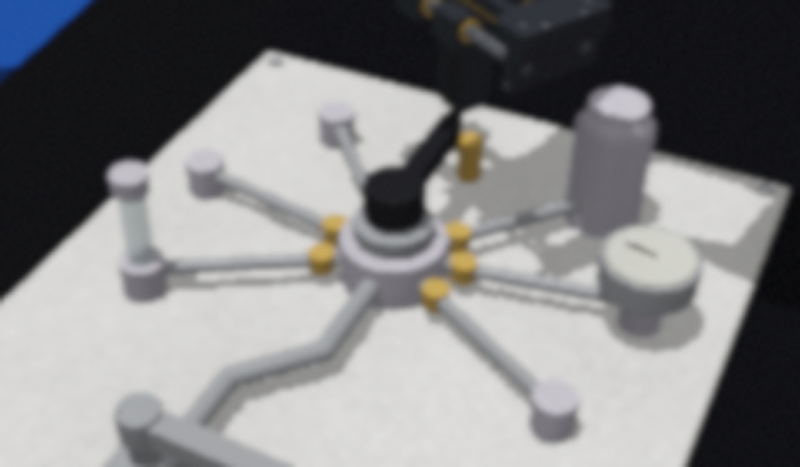

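Run:
```python
from plan import *
for p in ([604.3,-138.8,60.6],[536.5,-141.5,66]): print((proj("side",p)[0]-[210,120])*3.333)
for q in ((0,-100,91),(0,-210,83),(-2,-227,46),(40,130,85),(-165*np.sin(.7),-100-165*np.cos(.7),107)): print(q,(proj("side",[*b2w(q[:2]),q[2]])[0]-[210,120])*3.333)
s=read_state()
i=cv2.imread("pics/s3.png")
```

```text
[364.23287934 138.67858156]
[457.79946172 149.72996483]
(0, -100, 91) [392.21675989 178.15581232]
(0, -210, 83) [457.87596347 103.30113562]
(-2, -227, 46) [466.95244834 135.38658376]
(40, 130, 85) [137.6234374  403.55524572]
(np.float64(-106.29591839421902), np.float64(-226.1989609019406), 107) [615.75204039  98.96812687]
```

Run:
```python
from plan import *
s=read_state();print(s["clock"],s["tcp_pos"])
a=snap("top","t3.png");w=snap("wrist","w3.png")
p=proj("top",s["tcp_pos"])[0];print("top",p,"wrist",proj("wrist",s["tcp_pos"])[0],proj("wrist",[*b2w((0,-210)),83])[0])
c=cv2.resize(a[130:270,300:460],(480,420),interpolation=2)[:,:,::-1].copy()
cv2.drawMarker(c,tuple(int(v) for v in (p-[300,130])*3),(0,0,255),0,14,1)
w=cv2.resize(w,(320*2,400))[:,:,::-1].copy()
cv2.drawMarker(w,tuple(int(v) for v in proj("wrist",s["tcp_pos"])[0]),(0,0,255),0,14,1)
w=cv2.resize(w,(480,300),interpolation=cv2.INTER_AREA)
o=np.zeros((600,800,3),np.uint8);o[:420,:480]=c;o[300:,320:]=w
o=np.zeros((420,800,3),np.uint8);o[:,:400]=c[:,80:];o[:250,400:]=cv2.resize(w,(400,250));cv2.imwrite("pics/c3.png",o)
```

```text
2.8333 [ 535.0649737  -141.10664463   65.94266947]
top [391.41241266 203.3036669 ] wrist [314.94608129 225.11567078] [358.87252234 263.16649572]
```

View pics/c3.png

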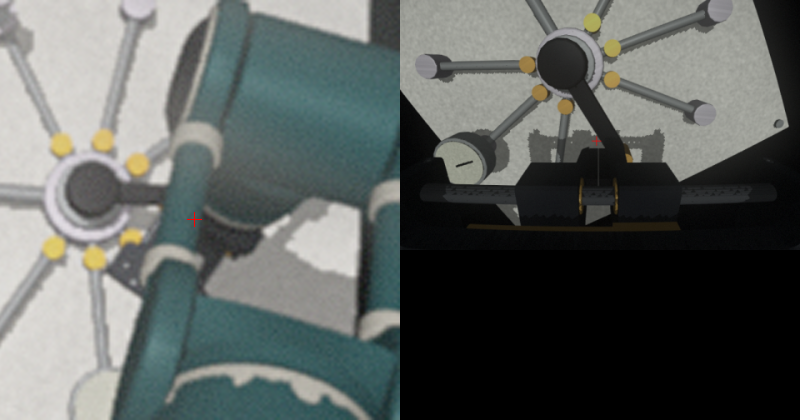

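Run:
```python
from plan import *
s=read_state();p=np.array(s["tcp_pos"])
for dz in (0,10,20,30,40): print(dz,proj("wrist",p+[0,0,dz])[0],(proj("side",p+[0,0,dz])[0]-[210,120])*3.333)
print(proj("wrist",[*b2w((0,-100)),91]),proj("wrist",[*b2w((-165*np.sin(1.4),-100-165*np.cos(1.4))),68]))
w=cv2.imread("pics/w3.png"); cc=cv2.resize(w[180:360,180:460],(560,360),interpolation=2); cc=np.clip(cc.astype(float)*2.2,0,255).astype(np.uint8)
sd=cv2.imread("pics/s3.png")[110:180,310:390]; sd=np.clip(cv2.resize(sd,(411,360),interpolation=2).astype(float)*1.8,0,255).astype(np.uint8)
o=np.zeros((360,800,3),np.uint8);o[:,:560]=cc;o[:,560:]=sd[:,:240];cv2.imwrite("pics/c4.png",o)
```

```text
0 [317.11956801 224.07359527] [457.5418103  149.96043668]
10 [317.09600271 230.21144327] [458.23070768 137.95578934]
20 [317.06992352 237.00148182] [458.93019373 125.77046981]
30 [317.04091045 244.5521947 ] [459.64052085 113.40025346]
40 [317.00844581 252.99717803] [460.36194974 100.84077953]
[[259.10711018 102.90353013]] [[ 94.86857931 263.60874786]]
```

View pics/c4.png

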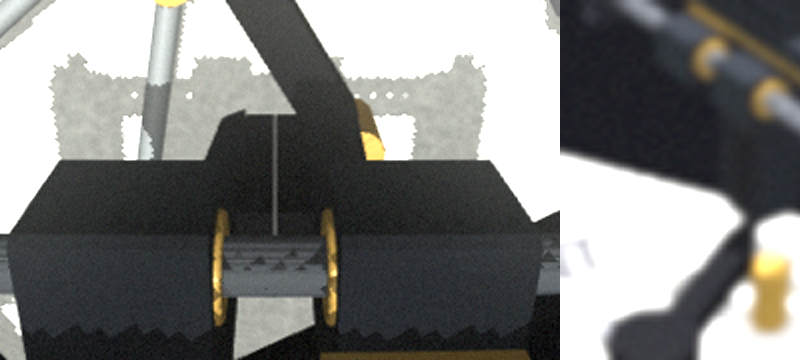

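Run:
```python
from plan import *
s=read_state();p=np.array(s["tcp_pos"]);R=np.array(s["eef_rot"])
c,f,E=KE("wrist");C=-E[:3,:3].T@E[:3,3];print("f",f,"cam in tool",R.T@(C-p),"viewdir in tool",R.T@E[2,:3])
T=lambda *q:p+R@np.array(q,float)
for z in (0,-10,-20,-30,-36,-45): print(z,[proj("wrist",T(x,y,z))[0].round(1).tolist() for x,y in((0,0),(9,0),(-9,0),(9,-17.5),(9,17.5))])
s1=np.array([604.3,-138.8,60.6]);R1=np.array([[0.042,0.999,-0.018],[0.999,-0.042,0.019],[0.018,-0.019,-1.0]])
print("side f1 z=0/-36",[((proj("side",s1+R1@np.array([x,y,z],float))[0]-[210,120])*3.333).round().tolist() for z in(0,-36) for x,y in((9,17.5),(9,-17.5),(-9,17.5),(-9,-17.5))])
```

```text
f 301.7251560231942 cam in tool [  75.41485146   -0.31517194 -183.37507556] viewdir in tool [-0.29525193  0.00120003  0.95541868]
0 [[317.1, 224.1], [317.1, 211.1], [317.1, 236.6], [290.0, 211.1], [344.2, 211.2]]
-10 [[317.1, 230.2], [317.2, 216.7], [317.1, 243.3], [288.7, 216.7], [345.6, 216.7]]
-20 [[317.2, 237.0], [317.2, 222.8], [317.1, 250.7], [287.2, 222.8], [347.2, 222.9]]
-30 [[317.2, 244.5], [317.2, 229.7], [317.2, 258.8], [285.5, 229.6], [348.9, 229.7]]
-36 [[317.2, 249.4], [317.2, 234.2], [317.2, 264.2], [284.3, 234.1], [350.1, 234.2]]
-45 [[317.2, 257.5], [317.2, 241.6], [317.2, 272.9], [282.5, 241.5], [352.0, 241.6]]
side f1 z=0/-36 [[336.0, 140.0], [382.0, 150.0], [347.0, 127.0], [392.0, 137.0], [335.0, 96.0], [382.0, 106.0], [346.0, 83.0], [392.0, 93.0]]
```

Both cameras agree that the fingertips end about 36 mm above the reported TCP. The tip passed over the arm without touching it, so the arm, plug and canister are unchanged. I'll go back over, come down lower, and check again.

Run:
```python
from plan import *
rows([(w2b and read_state()["tcp_pos"][:2],sel(-.3,70,50)[1],85),(*sel(.1,70,45),85),(*sel(.1,70,45),34)],[1,4,4])
```

```text
L [[0.0, 0.0, -19.1], [8.4, 14.3, 0.0], [7.0, 15.1, 0.0], [5.4, 15.7, 0.0], [3.8, 16.2, 0.0]] T [[0, 0, np.float64(-0.227)], [0, 0, np.float64(-0.1)], [0, 0, np.float64(-0.1)], [0, 0, np.float64(-0.1)], [0, 0, np.float64(-0.1)]]
L [[0.0, 0.0, 12.8], [0.0, 0.0, 12.8], [0.0, 0.0, 12.8], [0.0, 0.0, 12.8]] T [[0, 0, np.float64(0.0)], [0, 0, np.float64(0.0)], [0, 0, np.float64(0.0)], [0, 0, np.float64(0.0)]]
```

>>> apply_moves(linear=[[0,0,-20],[8,14,0],[7,15,0],[5.5,15.5,0],[4,16,0]], twist=[[0,0,-0.12],[0,0,-0.12],[0,0,-0.12],[0,0,-0.12],[0,0,-0.12]], grip=[255,255,255,255,255])

```text
clock: 3.35
tcp_pos: [603.7, -137.3, 88.7]
eef_rot: [[-0.008, 1.0, -0.001], [1.0, 0.008, 0.001], [0.001, -0.001, -1.0]]
force: [-0.1, -0.1, -0.3]
width: 0.002
```

Run:
```python
from plan import *
rows([(*sel(.1,70,45),32)],[5])
```

```text
L [[1.0, -0.3, 11.3], [1.0, -0.3, 11.3], [1.0, -0.3, 11.3], [1.0, -0.3, 11.3], [1.0, -0.3, 11.3]] T [[0, 0, np.float64(0.0)], [0, 0, np.float64(0.0)], [0, 0, np.float64(0.0)], [0, 0, np.float64(0.0)], [0, 0, np.float64(0.0)]]
```

>>> apply_moves(linear=[[1,0,11.5],[1,0,11.5],[1,0,11.5],[1,0,11.5],[1,0,11.5]], twist=[[0,0,0],[0,0,0],[0,0,0],[0,0,0],[0,0,0]], grip=[255,255,255,255,255])

```text
clock: 3.77
tcp_pos: [608.6, -132.9, 29.4]
eef_rot: [[-0.009, 1.0, 0.006], [1.0, 0.009, -0.001], [-0.001, 0.006, -1.0]]
force: [-0.1, -0.3, -1.3]
width: 0.001
```

Run:
```python
from plan import *
s=read_state();print(s["clock"],s["tcp_pos"],s["force"])
a=snap("side","s4.png");w=snap("wrist","w4.png")
p=np.array(s["tcp_pos"])
o=np.zeros((500,800,3),np.uint8);c=cv2.resize(a[110:235,270:420],(600,500),interpolation=2)[:,:,::-1].copy()
q=(proj("side",p+[0,0,36])[0]-[270,110])*4; cv2.drawMarker(c,tuple(int(v) for v in q),(0,0,255),0,14,1)
o[:,:400]=c[:,100:500];o[:250,400:]=cv2.resize(w,(400,250),interpolation=3)[:,:,::-1]
cv2.imwrite("pics/c5.png",o)
```

```text
3.7667 [ 608.55285921 -132.87721177   29.36148559] [-0.10112627 -0.34524087 -1.28786229]
```

View pics/c5.png

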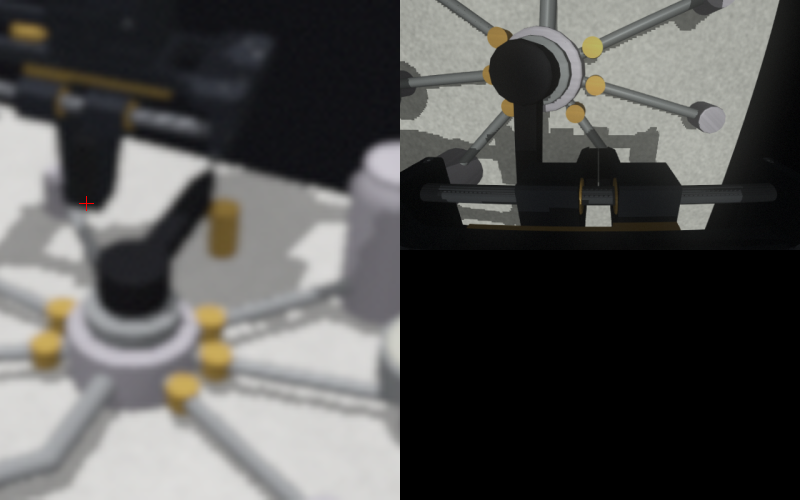

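Run:
```python
from plan import *
rows([(*sel(b,70,22),31) for b in (0.0,-.1,-.2)],[3,1,1])
```

```text
L [[-0.6, -11.2, -1.3], [-1.0, -11.2, -1.3], [-1.3, -11.1, -1.3], [-1.8, -7.1, 0.0], [-1.8, -7.1, 0.0]] T [[0, 0, np.float64(0.034)], [0, 0, np.float64(0.034)], [0, 0, np.float64(0.034)], [0, 0, np.float64(0.1)], [0, 0, np.float64(0.1)]]
```

>>> apply_moves(linear=[[-0.5,-11,-1],[-1,-11,0],[-1.5,-10,0],[-1.5,-7,0],[-1.5,-7,0]], twist=[[0,0,0.03],[0,0,0.03],[0,0,0.03],[0,0,0.08],[0,0,0.08]], grip=[255,255,255,255,255])

```text
clock: 4.28
tcp_pos: [558.6, -135.9, 27.1]
eef_rot: [[0.251, 0.968, 0.005], [0.968, -0.251, 0.0], [0.002, 0.004, -1.0]]
force: [4.7, 0.4, -1.6]
width: 0.01
```

```bash
cat >> plan.py <<'E'
def selstat():
    s=read_state();q=w2b(s["tcp_pos"])-[0,-100];rad=np.hypot(*q);R=np.array(s["eef_rot"])
    print(s["clock"],np.round(s["tcp_pos"],1),"F",np.round(s["force"],1),"q",q.round(1),"yaw a",round(np.arctan2(R[1,1],R[0,1])-TH,3),"a est",[round(np.arctan2(q[0],-q[1])-np.arcsin(h/rad),3) for h in (18,22,25.5)])
E
python3 - <<'E'
from plan import *
selstat(); rows([(*sel(b,70,22),31) for b in (-.2,-.3,-.4,-.5)],[1,1,1,1])
E
```

```text
4.2833 [ 558.6 -135.9   27.1] F [ 4.7  0.4 -1.6] q [  8.5 -72.9] yaw a -0.161 a est [np.float64(-0.131), np.float64(-0.188), np.float64(-0.238)]
L [[-0.2, -0.8, -3.9], [-1.8, -7.1, 0.0], [-1.8, -7.1, 0.0], [-1.8, -7.1, 0.0]] T [[0, 0, np.float64(0.039)], [0, 0, np.float64(0.1)], [0, 0, np.float64(0.1)], [0, 0, np.float64(0.1)]]
```

Force is 4.7 N along +x, so the fingertip is now in contact. z has sagged to 27, so I'll correct it while pushing.

>>> apply_moves(linear=[[-1,-5,-3],[-1.5,-7,-1],[-1.5,-7,0],[-1.5,-6,0]], twist=[[0,0,0.08],[0,0,0.08],[0,0,0.08],[0,0,0.08]], grip=[255,255,255,255])

```text
clock: 4.62
tcp_pos: [536.1, -134.1, 33.8]
eef_rot: [[0.561, 0.828, 0.019], [0.828, -0.561, -0.004], [0.007, 0.018, -1.0]]
force: [3.6, -1.1, -2.0]
width: 0.005
```

Run:
```python
from plan import *
selstat(); rows([(*sel(-.6,70,22),31)],[2])
a=snap("side","s5.png")
c=cv2.resize(a[110:235,240:440],(800,500),interpolation=2)[:,:,::-1]
cv2.imwrite("pics/c6.png",c)
```

```text
4.6167 [ 536.1 -134.1   33.8] F [ 3.6 -1.1 -2. ] q [-14.  -73.2] yaw a -0.503 a est [np.float64(-0.433), np.float64(-0.489), np.float64(-0.539)]
L [[-0.4, -3.9, 1.4], [-0.6, -3.9, 1.4]] T [[0, 0, np.float64(0.049)], [0, 0, np.float64(0.049)]]
```

View pics/c6.png

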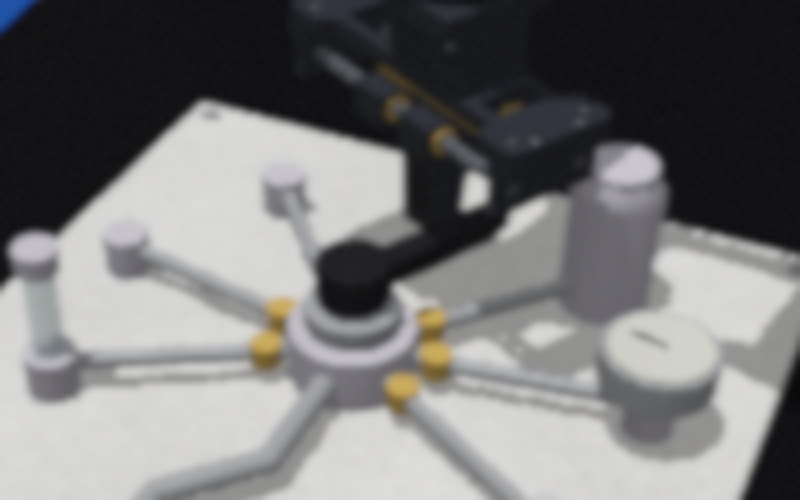

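Run:
```python
from plan import *
for a in (-.35,-.4,-.45,-.5,-.55): 
    u=np.array([np.sin(a),-np.cos(a)])*110+[0,-100]; print(a,[((proj("side",[*b2w(u),z])[0]-[240,110])*4).round().tolist() for z in (67,83)])
```

```text
-0.35 [[484.0, 209.0], [486.0, 185.0]]
-0.4 [[491.0, 213.0], [493.0, 189.0]]
-0.45 [[498.0, 217.0], [500.0, 194.0]]
-0.5 [[504.0, 221.0], [507.0, 198.0]]
-0.55 [[511.0, 226.0], [513.0, 203.0]]
```

The tip is at px (505,215), so a ≈ -0.49. That fits a contact offset of 22 mm.

>>> apply_moves(linear=[[-0.5,-5,1],[-0.5,-4.5,1],[0,-2,0],[0,0,0]], twist=[[0,-0.01,0.06],[0,0,0.06],[0,0,0.02],[0,0,0]], grip=[255,255,255,255])

```text
clock: 5.0
tcp_pos: [526.7, -131.2, 34.5]
eef_rot: [[0.676, 0.737, 0.019], [0.737, -0.675, -0.018], [-0.0, 0.027, -1.0]]
force: [1.4, -0.5, -1.5]
width: 0.003
```

Run:
```python
from plan import *
selstat(); rows([(*sel(-.7,70,22),32)],[2])
```

```text
5.0 [ 526.7 -131.2   34.5] F [ 1.4 -0.5 -1.5] q [-23.7 -71.2] yaw a -0.649 a est [np.float64(-0.564), np.float64(-0.619), np.float64(-0.668)]
L [[0.0, -2.9, 1.2], [-0.0, -2.9, 1.2]] T [[0, 0, np.float64(0.026)], [0, 0, np.float64(0.026)]]
```

>>> apply_moves(linear=[[0,-3,1],[0,-2.5,0],[0,0,0]], twist=[[0,0,0.03],[0,0,0.02],[0,0,0]], grip=[255,255,255])

```text
clock: 5.25
tcp_pos: [523.4, -129.0, 34.6]
eef_rot: [[0.709, 0.704, 0.022], [0.705, -0.709, -0.02], [0.001, 0.03, -1.0]]
force: [0.9, -1.7, -0.8]
width: 0.006
```

Run:
```python
from plan import *
selstat(); a=snap("side","s6.png")
c=cv2.resize(a[130:190,310:400],(360,240),interpolation=2)
for n,x in(("s5",(130,190)),): pass
import numpy as np
for a in (-.5,-.6,-.65,-.7,-.75):
    u=np.array([np.sin(a),-np.cos(a)])*110+[0,-100]; print(a,proj("side",[*b2w(u),75])[0].round(1))
```

```text
5.25 [ 523.4 -129.    34.6] F [ 0.9 -1.7 -0.8] q [-27.1 -69.4] yaw a -0.696 a est [np.float64(-0.617), np.float64(-0.673), np.float64(-0.722)]
-0.5 [366.4 162.4]
-0.6 [369.4 164.8]
-0.65 [370.8 166. ]
-0.7 [372.1 167.3]
-0.75 [373.3 168.6]
```

>>> apply_moves(linear=[[0,12,0],[0,25,0],[0,10,-30],[0,0,-40],[0,0,-40]], twist=[[0,0,0],[0,0,0],[0,0,0],[0,0,0],[0,0,0]], grip=[255,255,255,255,255])

```text
clock: 5.72
tcp_pos: [547.1, -157.8, 135.0]
eef_rot: [[0.705, 0.709, -0.006], [0.709, -0.706, -0.007], [-0.009, 0.001, -1.0]]
force: [0.3, -0.8, -0.5]
width: 0.005
```

Run:
```python
from plan import *
selstat(); a=snap("side","s7.png");
E1=KE("wrist");w=snap("wrist","w7.png")
def ov(n,im,sc,off):
    im=cv2.resize(im,None,fx=sc,fy=sc,interpolation=2)[:,:,::-1].copy()
    for a,col in((-.6,(255,0,0)),(-.7,(0,0,255)),(-.8,(0,200,0))):
        u=np.array([np.sin(a),-np.cos(a)])
        for rr in (60,110): cv2.drawMarker(im,tuple(int(v) for v in (proj(n,[*b2w(u*rr+[0,-100]),83])[0]-off)*sc),col,0,10,1)
    cv2.drawMarker(im,tuple(int(v) for v in (proj(n,[*b2w([0,-100]),91])[0]-off)*sc),(0,0,255),0,10,1)
    return im
o=np.zeros((600,800,3),np.uint8)
o[:400,:640]=ov("wrist",w,1,[0,0])
c=ov("side",a[130:215,310:430],4,[310,130]); o[260:600,320:800]=c
cv2.imwrite("pics/c7.png",o)
```

```text
5.7167 [ 547.1 -157.8  135. ] F [ 0.3 -0.8 -0.5] q [ -0.9 -95.9] yaw a -0.69 a est [np.float64(-0.199), np.float64(-0.241), np.float64(-0.279)]
```

View pics/c7.png

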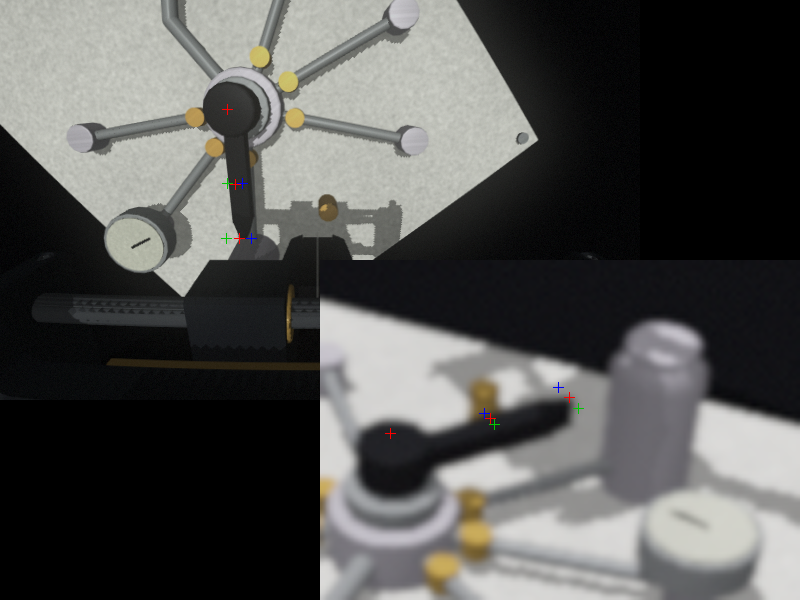

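The hub sits 3 px off its predicted spot and the tip 4 px off the -0.7 mark, in the same direction. The arm is therefore at about -0.69, pointing at the canister, and the plug is still standing at (327,208). On to the lever, with the tool flipped so joint 6 stays in range.

Run:
```python
from plan import *
xy,y=lev(0,65,50); print(xy,y+np.pi)
s=read_state()
import io,contextlib
R=np.array(s["eef_rot"]);yaw=np.arctan2(R[1,1],R[0,1]);print(yaw,s["joint_positions"])
rows([(xy,y+np.pi,150)],[20])
```

```text
[548.73731448 119.07593924] 1.4777963267948966
-0.7830470009214509 [-0.31845241  0.11216224  1.89126774 -0.00970793  1.12420311  0.46873916]
L [[9.7, -10.0, -0.3], [10.8, -8.9, -0.3], [11.7, -7.6, -0.3], [12.5, -6.2, -0.3], [13.1, -4.8, -0.3]] T [[0, 0, np.float64(-0.113)], [0, 0, np.float64(-0.113)], [0, 0, np.float64(-0.113)], [0, 0, np.float64(-0.113)], [0, 0, np.float64(-0.113)]]
L [[13.6, -3.3, -0.3], [13.8, -1.7, -0.3], [13.9, -0.1, -0.3], [13.9, 1.4, -0.3], [13.6, 3.0, -0.3]] T [[0, 0, np.float64(-0.113)], [0, 0, np.float64(-0.113)], [0, 0, np.float64(-0.113)], [0, 0, np.float64(-0.113)], [0, 0, np.float64(-0.113)]]
L [[13.2, 4.5, -0.3], [12.6, 6.0, -0.3], [11.9, 7.4, -0.3], [10.9, 8.6, -0.3], [9.9, 9.8, -0.3]] T [[0, 0, np.float64(-0.113)], [0, 0, np.float64(-0.113)], [0, 0, np.float64(-0.113)], [0, 0, np.float64(-0.113)], [0, 0, np.float64(-0.113)]]
L [[8.7, 10.9, -0.3], [7.5, 11.8, -0.3], [6.1, 12.6, -0.3], [4.6, 13.2, -0.3], [3.1, 13.6, -0.3]] T [[0, 0, np.float64(-0.113)], [0, 0, np.float64(-0.113)], [0, 0, np.float64(-0.113)], [0, 0, np.float64(-0.113)], [0, 0, np.float64(-0.113)]]
```

>>> apply_moves(linear=[[10,-10,-3],[11,-9,-3],[12,-7.5,-3],[12.5,-6,-3],[13,-5,-3]], twist=[[0,0,-0.113],[0,0,-0.113],[0,0,-0.113],[0,0,-0.113],[0,0,-0.113]], grip=[255,255,255,255,255])

```text
clock: 6.23
tcp_pos: [555.4, -90.3, 158.5]
eef_rot: [[0.195, 0.981, 0.013], [0.981, -0.195, -0.011], [-0.008, 0.015, -1.0]]
force: [1.1, 0.8, 1.1]
width: 0.004
```

>>> apply_moves(linear=[[13.5,-3.5,0],[14,-1.5,0],[14,0,0],[14,1.5,0],[13.5,3,0]], twist=[[0,0,-0.113],[0,0,-0.113],[0,0,-0.113],[0,0,-0.113],[0,0,-0.113]], grip=[255,255,255,255,255])

```text
clock: 6.65
tcp_pos: [552.4, -16.5, 155.1]
eef_rot: [[-0.391, 0.92, 0.009], [0.92, 0.391, -0.007], [-0.009, 0.005, -1.0]]
force: [-0.3, -0.3, 0.6]
width: 0.007
```

>>> apply_moves(linear=[[13,4.5,0],[12.5,6,0],[12,7.5,0],[11,8.5,0],[10,10,0]], twist=[[0,0,-0.113],[0,0,-0.113],[0,0,-0.113],[0,0,-0.113],[0,0,-0.113]], grip=[255,255,255,255,255])

```text
clock: 7.07
tcp_pos: [545.6, 57.4, 150.4]
eef_rot: [[-0.842, 0.54, 0.001], [0.54, 0.842, -0.003], [-0.003, -0.002, -1.0]]
force: [-0.6, 0.4, 0.8]
width: 0.007
```

Run:
```python
from plan import *
xy,y=lev(0,65,50); s=read_state();print(s["tcp_pos"])
rows([(xy,y+np.pi,110)],[5])
```

```text
[545.63985443  57.38769017 150.36724637]
L [[6.1, 10.7, 8.1], [5.1, 11.3, 8.1], [4.0, 11.7, 8.1], [2.9, 12.0, 8.1], [1.7, 12.2, 8.1]] T [[0, 0, np.float64(-0.096)], [0, 0, np.float64(-0.096)], [0, 0, np.float64(-0.096)], [0, 0, np.float64(-0.096)], [0, 0, np.float64(-0.096)]]
```

>>> apply_moves(linear=[[6,10.5,8],[5,11,8],[4,11.5,8],[3,12,8],[1.5,12,8]], twist=[[0,0,-0.096],[0,0,-0.096],[0,0,-0.096],[0,0,-0.096],[0,0,-0.096]], grip=[255,255,255,255,255])

```text
clock: 7.48
tcp_pos: [549.0, 122.7, 107.4]
eef_rot: [[-0.998, 0.06, -0.001], [0.06, 0.998, 0.0], [0.001, 0.0, -1.0]]
force: [0.2, -0.7, 1.1]
width: 0.0
```

Run:
```python
from plan import *
xy,y=lev(0,65,45); s=read_state();print(s["tcp_pos"])
rows([(xy,y+np.pi,33)],[5])
```

```text
[549.04842227 122.71412215 107.43064565]
L [[-0.0, 0.3, 14.9], [-0.0, 0.3, 14.9], [-0.0, 0.3, 14.9], [-0.0, 0.3, 14.9], [-0.0, 0.3, 14.9]] T [[0, 0, np.float64(0.007)], [0, 0, np.float64(0.007)], [0, 0, np.float64(0.007)], [0, 0, np.float64(0.007)], [0, 0, np.float64(0.007)]]
```

>>> apply_moves(linear=[[0,0,15],[0,0,15],[0,0,15],[0,0,15],[0,0,12]], twist=[[0,0,0],[0,0,0],[0,0,0],[0,0,0],[0,0,0]], grip=[255,255,255,255,255])

```text
clock: 7.9
tcp_pos: [550.0, 127.3, 30.1]
eef_rot: [[-0.999, 0.048, -0.004], [0.048, 0.999, 0.004], [0.004, 0.004, -1.0]]
force: [-0.0, 0.7, -0.8]
width: 0.007
```

```bash
cat >> plan.py <<'E'
def levstat():
    s=read_state();q=w2b(s["tcp_pos"])-[40,130];rad=np.hypot(*q);R=np.array(s["eef_rot"])
    t=np.arctan2(q[1],-q[0])
    print(s["clock"],np.round(s["tcp_pos"],1),"F",np.round(s["force"],1),"q",q.round(1),"yaw b",round(np.pi/2-(np.arctan2(R[1,1],R[0,1])-TH),3),"b est",round(t+np.arcsin(min(1,22/rad)),3))
def levrows(bs,N,z=32,rad=65,h=22): rows([(lev(b,rad,h)[0],lev(b,rad,h)[1]+np.pi,z) for b in bs],N)
E
python3 - <<'E'
from plan import *
levstat();levrows([0,.1,.2],[3,1,1])
E
```

```text
7.9 [550.  127.3  30.1] F [-0.   0.7 -0.8] q [-64.5 -41.7] yaw b -0.045 b est -0.283
L [[-0.1, 6.6, -0.6], [-0.0, 6.6, -0.6], [0.1, 6.6, -0.6], [1.9, 6.6, 0.0], [1.9, 6.6, 0.0]] T [[0, 0, np.float64(0.015)], [0, 0, np.float64(0.015)], [0, 0, np.float64(0.015)], [0, 0, np.float64(0.1)], [0, 0, np.float64(0.1)]]
```

>>> apply_moves(linear=[[0,6.5,-1],[0,6.5,-0.5],[0,6.5,-0.5],[2,6.5,-0.5],[2,6.5,-0.5]], twist=[[0,0,0.015],[0,0,0.015],[0,0,0.015],[0,0,0.09],[0,0,0.09]], grip=[255,255,255,255,255])

```text
clock: 8.32
tcp_pos: [544.4, 158.5, 24.1]
eef_rot: [[-0.961, 0.276, -0.019], [0.276, 0.961, 0.002], [0.018, -0.004, -1.0]]
force: [-0.7, -3.6, 2.7]
width: 0.006
```

Run:
```python
from plan import *
levstat();levrows([.3,.4,.5,.6,.7],[1]*5)
```

```text
8.3167 [544.4 158.5  24.1] F [-0.7 -3.6  2.7] q [-73.  -11.1] yaw b 0.187 b est 0.152
L [[-2.6, 9.9, -7.9], [1.9, 6.6, 0.0], [1.9, 6.6, 0.0], [1.9, 6.6, 0.0], [1.9, 6.6, 0.0]] T [[0, 0, np.float64(0.113)], [0, 0, np.float64(0.1)], [0, 0, np.float64(0.1)], [0, 0, np.float64(0.1)], [0, 0, np.float64(0.1)]]
```

>>> apply_moves(linear=[[-1,4,-6],[0,6.5,-3],[1,6.5,-1],[1.5,6.5,-0.5]], twist=[[0,-0.018,0.07],[0,0,0.1],[0,0,0.1],[0,0,0.1]], grip=[255,255,255,255])

```text
clock: 8.65
tcp_pos: [546.2, 177.9, 29.0]
eef_rot: [[-0.787, 0.617, -0.019], [0.617, 0.787, -0.011], [0.008, -0.02, -1.0]]
force: [-3.1, -3.3, 3.7]
width: 0.006
```

Run:
```python
from plan import *
levstat();levrows([.6,.7,.8,.9,1.0],[1]*5)
```

```text
8.65 [546.2 177.9  29. ] F [-3.1 -3.3  3.7] q [-73.    8.4] yaw b 0.572 b est 0.418
L [[-0.4, 12.3, -3.0], [1.9, 6.6, 0.0], [1.9, 6.6, 0.0], [1.9, 6.6, 0.0], [1.9, 6.6, 0.0]] T [[0, 0, np.float64(0.028)], [0, 0, np.float64(0.1)], [0, 0, np.float64(0.1)], [0, 0, np.float64(0.1)], [0, 0, np.float64(0.1)]]
```

>>> apply_moves(linear=[[0,8,-3],[1,8,-1],[1.5,7,-0.5],[2,7,0],[2,7,0]], twist=[[0,0,0],[0,0,0.06],[0,0,0.1],[0,0,0.1],[0,0,0.1]], grip=[255,255,255,255,255])

```text
clock: 9.07
tcp_pos: [562.3, 208.1, 29.1]
eef_rot: [[-0.517, 0.855, -0.034], [0.856, 0.517, -0.016], [0.004, -0.038, -0.999]]
force: [-3.3, -2.2, 2.3]
width: 0.001
```

Run:
```python
from plan import *
levstat();levrows([1.0,1.1,1.2,1.3,1.4],[1]*5)
```

```text
9.0667 [562.3 208.1  29.1] F [-3.3 -2.2  2.3] q [-59.7  39.9] yaw b 0.934 b est 0.9
L [[-1.3, 6.7, -2.9], [1.9, 6.6, 0.0], [1.9, 6.6, 0.0], [1.9, 6.6, 0.0], [1.9, 6.6, 0.0]] T [[0, 0, np.float64(0.066)], [0, 0, np.float64(0.1)], [0, 0, np.float64(0.1)], [0, 0, np.float64(0.1)], [0, 0, np.float64(0.1)]]
```

>>> apply_moves(linear=[[0,6.5,-3],[1.5,7,-1],[2,7,0],[2,7,0],[2,7,0]], twist=[[-0.03,0,0.06],[0,0,0.1],[0,0,0.1],[0,0,0.1],[0,0,0.1]], grip=[255,255,255,255,255])

```text
clock: 9.48
tcp_pos: [588.4, 228.1, 29.5]
eef_rot: [[-0.078, 0.997, -0.022], [0.997, 0.077, -0.004], [-0.002, -0.022, -1.0]]
force: [-1.9, -2.2, 3.0]
width: 0.009
```

Run:
```python
from plan import *
levstat();levrows([1.4,1.5,1.57],[1]*5)
```

```text
9.4833 [588.4 228.1  29.5] F [-1.9 -2.2  3. ] q [-35.6  62.3] yaw b 1.4 b est 1.363
L [[-2.4, 2.5, -2.5], [1.9, 6.6, 0.0], [1.4, 4.6, 0.0]] T [[0, 0, np.float64(-0.0)], [0, 0, np.float64(0.1)], [0, 0, np.float64(0.07)]]
```

Now the last bit to the stop, in small steps while watching the force.

>>> apply_moves(linear=[[0,5,-2],[0.5,5,0],[0.5,4,0],[0,3,0]], twist=[[-0.02,0,0.06],[0,0,0.06],[0,0,0.05],[0,0,0]], grip=[255,255,255,255])

```text
clock: 9.82
tcp_pos: [602.1, 231.5, 29.1]
eef_rot: [[0.092, 0.996, -0.015], [0.996, -0.092, -0.002], [-0.003, -0.014, -1.0]]
force: [-14.7, -0.6, 13.8]
width: 0.009
```

Run:
```python
from plan import *
levstat()
```

```text
9.8167 [602.1 231.5  29.1] F [-14.7  -0.6  13.8] q [-22.3  66.9] yaw b 1.57 b est 1.566
```

The force has jumped to 15 N against the push at b ≈ 1.57, so the lever is at its stop. Backing off and lifting clear to check.

>>> apply_moves(linear=[[0,-10,0],[0,-25,0],[0,-10,-30],[0,0,-40],[0,-10,-40]], twist=[[0,0,0],[0,0,0],[0,0,0],[0,0,0],[0,0,0]], grip=[255,255,255,255,255])

```text
clock: 10.23
tcp_pos: [541.3, 234.6, 129.1]
eef_rot: [[0.076, 0.996, -0.035], [0.997, -0.076, -0.008], [-0.01, -0.035, -0.999]]
force: [0.5, -0.2, 0.9]
width: 0.004
```

>>> apply_moves(linear=[[20,-35,-5],[20,-35,-5],[20,-35,-5],[20,-30,0],[0,0,0]], twist=[[0,0,0],[0,0,0],[0,0,0],[0,0,0],[0,0,0]], grip=[255,255,255,255,255])

```text
clock: 10.65
tcp_pos: [417.6, 331.5, 160.5]
eef_rot: [[0.065, 0.998, -0.013], [0.998, -0.065, 0.007], [0.006, -0.014, -1.0]]
force: [-0.6, -0.3, 0.1]
width: 0.006
```

Run:
```python
from plan import *
levstat()
a=snap("side","s8.png");t=snap("top","t8.png")
def mk(n,im,sc,off):
    im=cv2.resize(im,None,fx=sc,fy=sc,interpolation=2)[:,:,::-1].copy()
    a=-.7;u=np.array([np.sin(a),-np.cos(a)])
    for q,z in ((u*110+[0,-100],83),(np.array([0,-100]),91),(np.array([40,130]),85),(np.array([40,220]),82)):
        cv2.drawMarker(im,tuple(int(v) for v in (proj(n,[*b2w(q),z])[0]-off)*sc),(0,0,255),0,8,1)
    return im
o=np.zeros((600,800,3),np.uint8)
x=mk("top",t[95:295,180:455],2,[180,95]);o[:400,:550]=x
y=mk("side",a[140:340,120:440],2,[120,140]);o[200:600,550-390:800]=y
o=np.vstack([cv2.resize(x,(412,300)),]) ; y=cv2.resize(y,(384*5//4,300)); 
o=np.zeros((600,800,3),np.uint8); x=mk("top",t[95:215,180:455],2.9,[180,95])[:300,:800]; o[:x.shape[0],:x.shape[1]]=x
y=mk("side",a[140:340,120:440],1.5,[120,140]);o[300:600,:480]=y
z=cv2.resize(t[95:295,180:455],(320,233))[:,:,::-1];o[300:533,480:]=z
cv2.imwrite("pics/c8.png",o)
```

```text
10.65 [417.6 331.5 160.5] F [-0.6 -0.3  0.1] q [-215.3  149.3] yaw b 1.543 b est 0.69
```

View pics/c8.png

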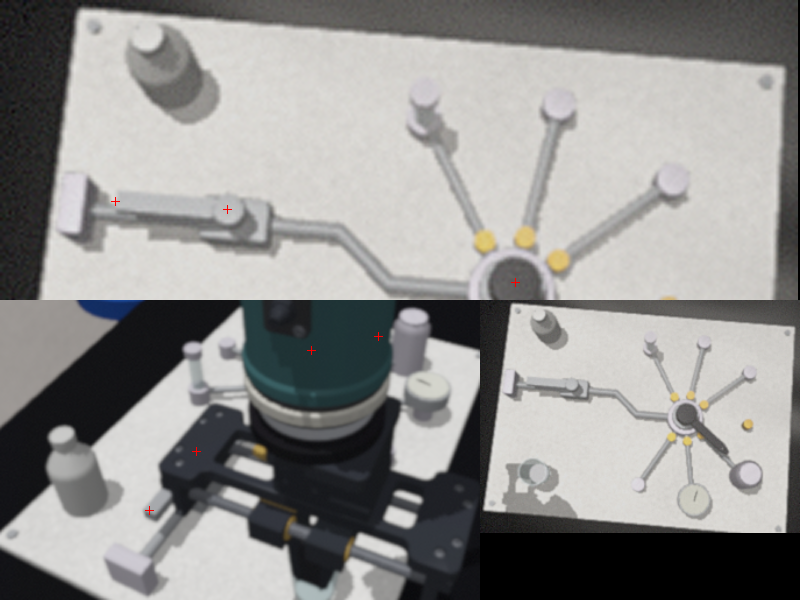

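The top view shows the lever lying along its pipe, the black arm pointing at the canister, and the bottle, beaker and plug where they started. Now a numeric check of the arm angle from the same picture.

Run:
```python
from plan import *
im=cv2.imread("pics/t8.png");g=im.max(2)
W=np.array([w2b(ray("top",(u,v),83))-[0,-100] for v in range(180,240) for u in range(345,410) if g[v,u]<75])
r_=np.hypot(*W.T);ang=np.arctan2(W[:,0],-W[:,1]);k=(r_>30)&(r_<112)&(abs(ang+.7)<.3)
print(k.sum(),r_[k].max())
for lo,hi in((30,60),(60,85),(85,112)):
    m=k&(r_>=lo)&(r_<hi);print(lo,np.median(ang[m]).round(3),m.sum())
m=k; print("line dir",np.arctan2(*(lambda v:(v[0],-v[1]))((lambda v:v*np.sign(-v[1]))(np.linalg.svd(W[m]-W[m].mean(0))[2][0]))))
```

```text
1 99.22942988247165
30 nan 0
60 nan 0
85 -0.673 1
line dir 3.141592653589793
  return _methods._mean(a, axis=axis, dtype=dtype,
  ret = ret.dtype.type(ret / rcount)
```

Run:
```python
from plan import *
im=cv2.imread("pics/t8.png");g=im.max(2)
print(g[190:230:4,350:400:5])
for th in (90,100,110):
  W=np.array([w2b(ray("top",(u,v),83))-[0,-100] for v in range(180,240) for u in range(345,410) if g[v,u]<th])
  r_=np.hypot(*W.T);ang=np.arctan2(W[:,0],-W[:,1]);k=(r_>40)&(r_<112)&(abs(ang+.7)<.3)
  print(th,k.sum(),[(np.median(ang[k&(r_>=lo)&(r_<hi)]).round(3)) for lo,hi in((40,65),(65,85),(85,112))])
c=[(u,v) for v in range(180,212) for u in range(343,372) if g[v,u]<90]; h=np.mean([w2b(ray("top",p,91))-[0,-100] for p in c if np.hypot(*(w2b(ray("top",p,91))-[0,-100]))<22],0);print("hub",h)
```

```text
[[100 100  93  97 176 177 217 215 212 211]
 [ 97  99  92  86 203 214 219 216 216 212]
 [ 77 102  91  82 202 215 219 216 218 215]
 [181  94 105  94  90 218 216 215 219 218]
 [221 153 160 106  94  97 219 213 217 217]
 [116 149 130 148  94  95 124 218 213 217]
 [218 218 219 218 140  79  92 146 218 217]
 [218 184 213 216 215 136  87  88 180 218]
 [216 215 159 212 216 218 114  87  80 215]
 [216 212 149 217 216 215 214 114  78 217]]
90 84 [np.float64(-0.715), np.float64(-0.734), np.float64(-0.705)]
100 193 [np.float64(-0.714), np.float64(-0.704), np.float64(-0.705)]
110 221 [np.float64(-0.727), np.float64(-0.725), np.float64(-0.706)]
hub [-9.97173574 -2.94736011]
```

The arm reads about -0.705 against a target of -0.7. Handing in.

```bash
python3 -c "
from station import r,read_state
print(read_state()['force']);print(r.hand_in())"
```

```text
[ 0.55327633 -0.485607    0.6437079 ]
the job is handed in; nothing more can be done
None
```

I turned the selector arm to the canister's port at -0.7 rad first. Then I pushed the supply lever round to its stop, drew the gripper clear and handed in at about 10.7 s.

**Last checks**
- **Selector arm:** it measured about -0.705 rad in the final top view. The wrist view earlier gave about -0.69, so the two agree within 0.02.
- **Supply lever:** it lies along its pipe on the predicted open position. The force jumped to about 15 N against the push at an estimated 1.57 rad, which I took as the stop.
- **Loose things:** the bottle, beaker and plug looked upright and in their original places. I judged this by eye and did not remeasure them.
- **Robot:** it was well clear of everything, with the force reading near zero.

**What disagreed or went wrong**
- **First pass missed:** both cameras showed the fingertips ending about 36 mm above the reported TCP. My first sweep went over the arm without touching it, so I came back lower and repeated it.
- **Board outline:** the white board's edges lay about 15 mm off the tubes and hubs along the board's long side. I worked from the hubs and ports, which fitted within 1 px.
- **Downward force on the lever:** at the stop, the sloped fingertip briefly pressed down on the lever with about 14 N, although only a sideways push was commanded.
- **Hub check:** a rough automatic measure of the hub centre came out 10 mm off because the pixel selection was poor, so I did not use it.

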